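# Run the loaded fixture carriage home past a lock of unknown state

### The job

Two fixture stations stand on the indexing table. Slide the carriage that holds the cream ring fully home against its end stop, away from the robot, and let go of it. Its lock lever may or may not be locking it, and you cannot see which; if the carriage will not run when you try it, throw its lever over to the other side; leave the empty station's carriage where it is.

Things in the scene. Friction and masses are not known exactly. Their poses are not given: they have to be found in the camera images.
- full_handle (a point): Middle (70 mm up; top 98 mm) of the upright steel handle, 20 mm across, 55 tall, near the robot's end of the carriage holding the cream ring. x: slide direction to home (away from the robot, within 0.3 rad), z up. Carriage: plate 130 x 110 mm, top 43 mm up, on a 280 x 120 mm base; ring 72 mm wide, top 75 mm up, 22 mm beyond the handle. Grip the handle across the slide, or push it.
- full_carriage (a joint): Slide of that carriage, m: starts at 0 to 0.005 (robot's end); 0.080 is home against the end stop. Free, it runs all the way with 2 to 4 N (moved slowly) and stays where left. Locked, it stops dead at 0.008 (a little play) and cannot be forced.
- full_knob (a point): Middle (75 mm up; knob 20 mm across, 50 to 95 mm up) of the upright black knob on its lock lever, left (+y) of its base. x: along the arm, away from the pivot 65 mm behind; z up. Starts within 0.1 rad of its robot-side end; the other end is 1.2 rad clockwise from above, end stops at both; 3 N moves it, stays where left. One end locks, the other frees (last 0.2 rad): which is unknown, varies.
- spare_handle (a point): Middle of the same handle on the other, empty station (no ring between its green jaws), whose carriage must stay where it is. The stations are otherwise alike and stand side by side, either one on the left.

How it is judged (in metres and radians):
At the end, for the whole second after the job is handed in: The carriage with the cream ring has slid to within 10 mm of its end stop and rests there (value of joint full_carriage above 0.07 m and velocity of joint full_carriage between -0.01 and 0.01 m/s); the robot touches nothing.
It fails at once if the empty station's carriage was moved by more than 15 mm (distance of spare_handle from where it was at the start of the episode above 0.015 m).
It also fails if it takes over 58 s, if anything falls off the work surface, if the arm or the gripper's body presses on something with over 40 N, if the wrist force passes 120 N, or if a joint passes its speed limit or range.

### The arm

A 6-joint arm with a two-finger parallel gripper is mounted at the origin on the work surface. World frame = base frame: x ahead of the robot, y to its left, z up, the work surface at z = 0. Lengths are in m, angles in degrees, forces in N, time in s.
With the tool pointing down it reaches from about 0.375 to 0.975 m from the base axis. Payload 3.8 kg.
Tool frame: the origin (TCP) lies midway between the tips of the shut fingers; the grasp point (between the pads) lies bot.grip_depth behind it (bot.grip_depth is the distance from the TCP to the grasp point, in m); z points along the fingers, y is the line along which they close (so a half turn about z gives the same grasp; the last joint's range is limited). The gripper opens to 85 mm and grips with 20 to 120 N. Pads are 22 mm wide; open, the fingers measure 114 mm over their backs; the gripper's body (76 mm by 85 mm) begins 54 mm behind the grasp point. The pads swing forward as they close: fully open they stand 13 mm farther back than shut.
Start: joints at [61.828, 15.12, 91.902, -0, 72.978, -2.114], TCP at [0.297, 0.606, 0.231] pointing down, gripper open.
Joint ranges: [-150.88, 150.88], [-54.13, 125.18], [17.81, 147.31], [-75.09, 255.09], [0, 152.58], [-146.25, 146.25]. Speed limits (degrees/s): [147.25, 147.25, 180, 180, 180, 180].

### API

Orientations are given as [roll, pitch, yaw] about the fixed x, y, z axes, in that order (R = Rz(yaw) Ry(pitch) Rx(roll)).
In Python, from plant import bot gives the robot as it stands.
- The arm moves only by the tool carry_out, never from a script. Its argument "series" is a list that holds one entry, the list of rows, each a list of 7 numbers: the shift along the tool's x, y, z in mm, then the turn, a rotation vector about the tool's x, y, z in rad, then the closure, from 0 (fully open) to 1 (shut). A call has exactly 8 rows; each row shifts and turns the commanded pose from where the row before left it, along the tool's axes as they then stand; what a row does not reach is not made up. A row lasts 1/12 s, in which the tool goes at most 41.7 mm and 7.16 degrees, less where a joint would pass 70% of its speed; a pose out of reach is approached as far as the arm can. A call with a gripper value outside its range is refused whole. The fingers move at their own pace and stop on an object; "force" is the grip in N (left out, the last holds). Time passes only in rows, so rows that do not move let the fingers close, or fill a call up. It gives the time, the measured TCP pose, the force, the opening and the grip force at its end, in the units of the state.
- bot.sense(): the state, without advancing time (a new reading comes with each control period).
- bot.capture(name): name is "scene" or "top" or "wrist"; returns a dict with "image" (400x640x3 uint8, red, green, blue), "fov_y" (degrees; the focal length in pixels is half the picture's height over the tangent of half this angle, whatever the lens; pixels are square), "cx", "cy" (the principal point, pixels), "k1" (the pictures are not rectified: a ray, as slopes to the right and down, at radius r is drawn at 1 + k1 r^2 times it, then the intrinsics apply), "rvec" (rotation vector, rad) and "tvec" (3), from world to camera coordinates, as OpenCV has them. Camera axes: x right, y down, z forward; pixel columns grow to the right and rows downward; lengths in m; the calibration is good to about 2 mm. A picture is of the moment at which its call begins. There is no depth.
- bot.sign_off(): hands the job in; it is judged then, once.
Trained networks look in the newest picture that a camera, given by its name, has taken for a name from the list of things; names that differ only in an ending like _2 or _b are one class to them, and where a whole thing is asked for, a point or a joint stands for the part that bears it (a point fixed in the world has none). Each returns a list of dicts, best first, with "confidence" (0 to 1); they miss things now and then, are a little off and sometimes report something else, mostly with a low value. They report only what shows in the picture. A call takes as long as a camera call.
- bot.search_frame(name, camera): "point" ([column, row] in pixels, amid what is visible of it).
The state is a dict: "time": time; "joint_pos": joint angles; "qvel": joint speeds; "joint_efforts": joint torques, N m; "ee_pos": TCP position; "eef_rot": TCP orientation; "force": force on the tool from outside, world axes, zero at the start; "torque": the same for the moment, N m; "grip_width": opening from 0.0 (shut) to 1.0 (fully open); "finger_force": force on a finger pad.
Only numpy, scipy, OpenCV 4.12 (cv2) and the standard library are available. Lean on these libraries where they do the work, as an engineer would, in place of code of your own. Each camera call takes 0.05 s, during which the arm holds its last target. There are 200 camera calls.

## Working session

There is one attempt and no reset: what is moved stays moved. The work goes in short steps, Python scripts to look and compute and a tool call to move; the robot and the scene stay as the last step left them, time stands still between calls to the robot, and variables do not carry over. Pictures are saved under pics/ and viewed, at most 10 in all, crops included, and the job is handed in when it is done.

Besides the shell and the picture viewer there is one more tool, called after "Emit:" as name([rows], argument=value, ...), one row to a line, values as JSON. carry_out: Moves the arm, as the interface text tells. Its arguments: {"type":"object","properties":{"series":{"type":"array","items":{"type":"array","items":{"type":"array","items":{"type":"number"}}}},"force":{"type":"number"}},"required":["series"]}

```bash
mkdir -p pics; cat > h.py <<'E'
import numpy as np, cv2
from plant import bot
def ray(c,p):
    h,w=c["image"].shape[:2]; f=h/2/np.tan(np.radians(c["fov_y"])/2)
    d=np.array([(p[0]-c["cx"])/f,(p[1]-c["cy"])/f]); u=d.copy()
    for _ in range(20): u=d/(1+c["k1"]*(u@u))
    R=cv2.Rodrigues(np.array(c["rvec"],float))[0]; t=np.array(c["tvec"],float).ravel()
    return -R.T@t, R.T@np.array([u[0],u[1],1])
def at(c,p,z):
    o,d=ray(c,p); return o+d*(z-o[2])/d[2]
def save(c,n): cv2.imwrite("pics/"+n,cv2.cvtColor(c["image"],cv2.COLOR_RGB2BGR))
E
python3 - <<'E'
from h import *
print(bot.grip_depth, bot.sense())
for cam in("top","scene"):
    c=bot.capture(cam); save(c,cam+"0.png"); print(cam,ray(c,(320,200))[0])
    for n,z in(("full_handle",.07),("full_knob",.075),("spare_handle",.07)):
        for r in bot.search_frame(n,cam)[:3]: print(n,r,at(c,r["point"],z).round(3))
E
```

```text
0.0187 {'time': 0.0, 'joint_pos': array([ 6.18264095e+01,  1.51712583e+01,  9.19827933e+01,  7.41529568e-04,
        7.29766953e+01, -2.11257179e+00]), 'qvel': array([ 0.04431169,  0.04494413,  0.01473835,  0.02345187, -0.03921956,
       -0.01461755]), 'joint_efforts': array([ 5.52282727e-04, -5.15117884e+01, -3.67305851e+01,  7.46442311e-05,
        1.31824269e-02,  1.61514441e-05]), 'ee_pos': array([0.29617698, 0.60572681, 0.22992282]), 'eef_rot': array([-1.79869368e+02, -5.52777543e-03,  1.53938757e+02]), 'force': array([-0.34487064,  0.33933425, -0.03114381]), 'torque': array([-0.05469059,  0.01367841, -0.01020256]), 'finger_force': 0.0, 'grip_width': 1.0014208288608124}
top [3.71784555e-01 6.44268174e-04 7.61180154e-01]
full_handle {'point': [480.5, 159.3], 'confidence': 0.78} [ 0.557 -0.241  0.07 ]
full_knob {'point': [420.0, 153.0], 'confidence': 0.7} [ 0.566 -0.136  0.075]
spare_handle {'point': [256.5, 177.5], 'confidence': 0.89} [0.521 0.149 0.07 ]
scene [ 1.00251556 -0.05044615  0.57769146]
full_knob {'point': [242.1, 261.4], 'confidence': 0.81} [ 0.591 -0.122  0.075]
spare_handle {'point': [416.0, 234.2], 'confidence': 0.72} [0.565 0.144 0.07 ]
```

View pics/top0.png

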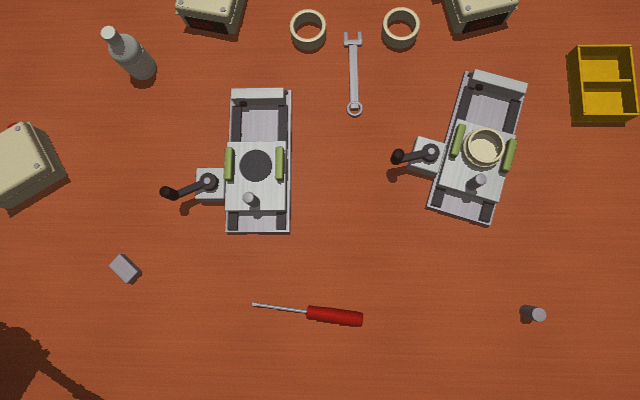

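View pics/scene0.png

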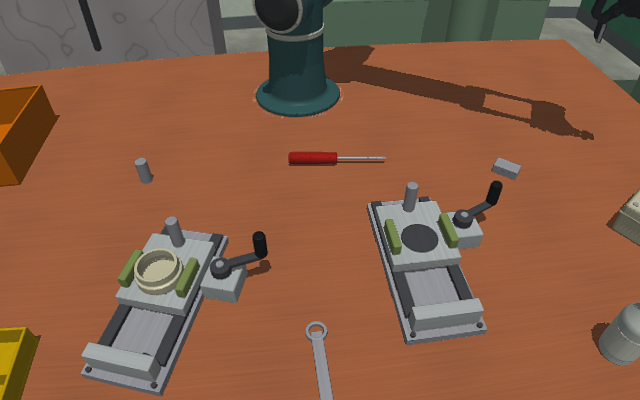

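Top view: the ring station is on the right, with its handle top near (481,179), knob near (397,157), and base left edge from (428,207) to (466,72). Scene view: handle near (174,232), knob near (260,244). Some network points were off, so I'll triangulate from my own pixel readings.

```bash
cat >> h.py <<'E'
def tri(a,pa,b,pb):
    o1,d1=ray(a,pa);o2,d2=ray(b,pb)
    s=np.linalg.lstsq(np.c_[d1,-d2],o2-o1,rcond=None)[0]
    p,q=o1+s[0]*d1,o2+s[1]*d2; return ((p+q)/2).round(4),np.linalg.norm(p-q).round(4)
E
python3 - <<'E'
from h import *
t=bot.capture("top");s=bot.capture("scene")
print("handle top",tri(t,(481,179),s,(172,220)),at(t,(481,179),.098))
print("knob top",tri(t,(396,157),s,(260,235)),at(t,(396,157),.095))
print("pivot",tri(t,(431,152),s,(220,267)),at(t,(431,152),.06))
print("ring",at(t,(485,145),.075))
# carriage front edge, base edges
for p in((438,187),(499,202)):print("plate near",at(t,p,.043).round(3))
for p in((427,207),(491,225)):print("base near",at(t,p,.015).round(3))
print("end stop",at(t,(474,72),.05),at(t,(527,84),.05))
im=cv2.cvtColor(t["image"],cv2.COLOR_RGB2BGR)[50:240,370:550]
cv2.imwrite("pics/crop.png",cv2.resize(im,None,fx=3.1,fy=3.1,interpolation=cv2.INTER_CUBIC))
E
```

```text
handle top (array([ 0.5156, -0.2293,  0.0975]), np.float64(0.0025)) [ 0.51563811 -0.23046034  0.098     ]
knob top (array([ 0.5547, -0.0934,  0.0888]), np.float64(0.0013)) [ 0.55300922 -0.09193284  0.095     ]
pivot (array([ 0.5755, -0.1604,  0.0479]), np.float64(0.0017)) [ 0.57204135 -0.15855036  0.06      ]
ring [ 0.58079456 -0.24804482  0.075     ]
plate near [ 0.512 -0.173  0.043]
plate near [ 0.486 -0.279  0.043]
base near [ 0.48  -0.159  0.015]
base near [ 0.448 -0.273  0.015]
end stop [ 0.72826505 -0.24364874  0.05      ] [ 0.70457036 -0.33843201  0.05      ]
```

View pics/crop.png

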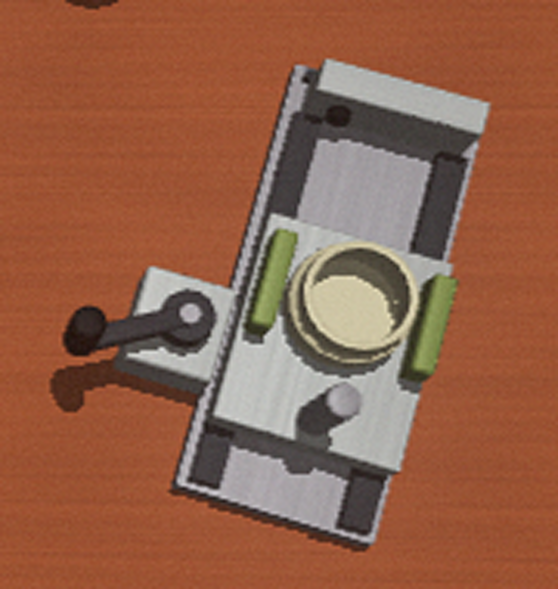

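The handle top comes out at (0.516, -0.230, 0.098), which fits its height. The slide heads about -14.5°, and the pivot-to-knob distance is 70 mm, close to the given 65 mm. I'll turn to yaw 165.5° and traverse.

Emit:
carry_out([
  [[0,0,0,0,0,-0.1,0.3],[0,0,0,0,0,-0.1,0.3],[-18,-33,0,0,0,0,0.3],[-18,-33,0,0,0,0,0.3],[-18,-33,0,0,0,0,0.3],[-18,-33,0,0,0,0,0.3],[-18,-33,0,0,0,0,0.3],[-18,-33,0,0,0,0,0.3]],
], force=40)

```text
time: 1.17
ee_pos: [0.3512, 0.3859, 0.2314]
eef_rot: [180.0, 0.0, 165.4]
force: [1.3, 0.4, -0.3]
grip_width: 0.698
finger_force: 0.0
```

Emit:
carry_out([
  [[-18,-33,0,0,0,0,0.3],[-18,-33,0,0,0,0,0.3],[-18,-33,0,0,0,0,0.3],[-18,-33,0,0,0,0,0.3],[-18,-33,0,0,0,0,0.3],[-18,-33,0,0,0,0,0.3],[-18,-33,0,0,0,0,0.3],[-18,-33,0,0,0,0,0.3]],
])

```text
time: 1.83
ee_pos: [0.4241, 0.094, 0.2318]
eef_rot: [180.0, 0.1, 165.4]
force: [1.5, 0.5, -0.2]
grip_width: 0.707
finger_force: 0.0
```

Emit:
carry_out([
  [[-18,-33,0,0,0,0,0.3],[-18,-33,0,0,0,0,0.3],[-18,-33,0,0,0,0,0.3],[-18,-33,0,0,0,0,0.3],[-18,-33,0,0,0,0,0.3],[-18,-33,0,0,0,0,0.3],[0,0,0,0,0,0,0.3],[0,0,0,0,0,0,0.3]],
])

```text
time: 2.5
ee_pos: [0.4787, -0.1248, 0.2314]
eef_rot: [180.0, -0.0, 165.2]
force: [0.3, -0.3, 0.1]
grip_width: 0.702
finger_force: 0.0
```

Emit:
carry_out([
  [[-15,-23,0,0,0,0,0.3],[-15,-23,0,0,0,0,0.3],[-16,-23,0,0,0,0,0.3],[-16,-23,0,0,0,0,0.3],[0,0,25,0,0,0,0.3],[0,0,25,0,0,0,0.3],[0,0,0,0,0,0,0.3],[0,0,0,0,0,0,0.3]],
])

```text
time: 3.17
ee_pos: [0.514, -0.2257, 0.1797]
eef_rot: [179.9, -0.3, 165.5]
force: [-0.1, 0.6, -0.9]
grip_width: 0.7
finger_force: 0.0
```

```bash
python3 - <<'E'
from h import *
c=bot.capture("wrist"); save(c,"w1.png"); print(bot.sense()["ee_pos"])
print(ray(c,(320,200))[0])
R=cv2.Rodrigues(np.array(c["rvec"],float))[0]
for n,p in(("handle top",(.5156,-.230,.098)),("knob",(.5535,-.0925,.095))):
    q=R@np.array(p)+np.array(c["tvec"]).ravel(); u=q[:2]/q[2]; f=200/np.tan(np.radians(c["fov_y"])/2)
    print(n,u*(1+c["k1"]*(u@u))*f+[c["cx"],c["cy"]])
for r in bot.search_frame("full_handle","wrist"): print(r,at(c,r["point"],.07))
E
```

```text
[ 0.51519073 -0.22639307  0.18143923]
[ 0.43598856 -0.20489202  0.32293021]
handle top [314.36517823 211.22220158]
knob [502.4835688 212.3658101]
{'point': [314.7, 234.0], 'confidence': 0.87} [ 0.54577967 -0.23822329  0.07      ]
```

View pics/w1.png

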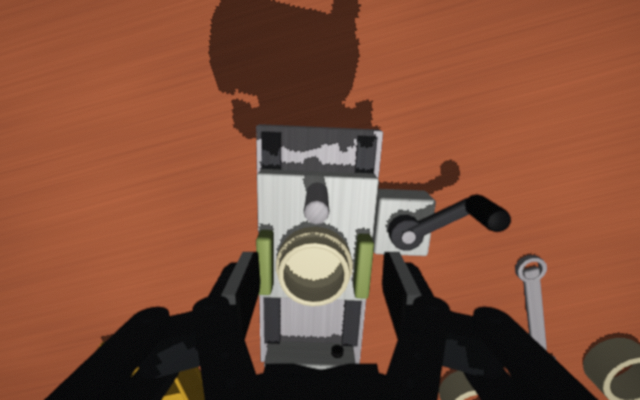

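The wrist view shows the handle top at (316,211), where I predicted it, and the station lines up with the gripper. Next I descend and grip the handle.

Emit:
carry_out([
  [[0,-4,20,0,0,0,0.3],[0,0,20,0,0,0,0.3],[0,0,20,0,0,0,0.3],[0,0,20,0,0,0,0.3],[0,0,20,0,0,0,0.3],[0,0,18,0,0,0,0.3],[0,0,0,0,0,0,0.3],[0,0,0,0,0,0,0.5]],
])

```text
time: 3.93
ee_pos: [0.5147, -0.2312, 0.0642]
eef_rot: [-180.0, 0.0, 165.4]
force: [0.3, 0.7, 0.5]
grip_width: 0.575
finger_force: 0.0
```

Emit:
carry_out([
  [[0,0,0,0,0,0,1],[0,0,0,0,0,0,1],[0,0,0,0,0,0,1],[0,0,0,0,0,0,1],[0,0,0,0,0,0,1],[0,0,0,0,0,0,1],[0,0,0,0,0,0,1],[0,0,0,0,0,0,1]],
], force=40)

```text
time: 4.6
ee_pos: [0.5167, -0.23, 0.0661]
eef_rot: [179.8, 0.2, 165.3]
force: [2.1, 9.0, 5.1]
grip_width: 0.217
finger_force: 39.3
```

Gripped, with an opening of about 18 mm. Now I try the slide.

Emit:
carry_out([
  [[-3,0,0,0,0,0,1],[-3,0,0,0,0,0,1],[-3,0,0,0,0,0,1],[-3,0,0,0,0,0,1],[-2,0,0,0,0,0,1],[-2,0,0,0,0,0,1],[0,0,0,0,0,0,1],[0,0,0,0,0,0,1]],
])

```text
time: 5.27
ee_pos: [0.5322, -0.2347, 0.0661]
eef_rot: [179.9, 0.2, 165.4]
force: [1.2, 5.4, 4.9]
grip_width: 0.217
finger_force: 39.1
```

The carriage moved 16 mm with little force, so it is free. I'll keep going.

Emit:
carry_out([
  [[-5,0,0,0,0,0,1],[-5,0,0,0,0,0,1],[-5,0,0,0,0,0,1],[-5,0,0,0,0,0,1],[-5,0,0,0,0,0,1],[-5,0,0,0,0,0,1],[-5,0,0,0,0,0,1],[-5,0,0,0,0,0,1]],
])

```text
time: 5.93
ee_pos: [0.5699, -0.2462, 0.0661]
eef_rot: [-180.0, 0.2, 165.4]
force: [-2.7, 0.4, 6.0]
grip_width: 0.221
finger_force: 39.4
```

Emit:
carry_out([
  [[-4,0,0,0,0,0,1],[-4,0,0,0,0,0,1],[-3,0,0,0,0,0,1],[-3,0,0,0,0,0,1],[-2,0,0,0,0,0,1],[-2,0,0,0,0,0,1],[0,0,0,0,0,0,1],[0,0,0,0,0,0,1]],
])

```text
time: 6.6
ee_pos: [0.5878, -0.2516, 0.0661]
eef_rot: [-179.9, 0.3, 165.4]
force: [-1.6, -1.2, 4.5]
grip_width: 0.221
finger_force: 39.3
```

Emit:
carry_out([
  [[-1,0,0,0,0,0,1],[-1,0,0,0,0,0,1],[-1,0,0,0,0,0,1],[-1,0,0,0,0,0,1],[-1,0,0,0,0,0,1],[0,0,0,0,0,0,1],[0,0,0,0,0,0,1],[0,0,0,0,0,0,1]],
])

```text
time: 7.27
ee_pos: [0.5894, -0.2521, 0.066]
eef_rot: [-179.9, -0.1, 165.4]
force: [-11.0, 0.6, 13.1]
grip_width: 0.22
finger_force: 40.2
```

It has stopped dead about 76 mm from where I gripped it, with the force rising, so that is the end stop. I'll relieve the push, open and lift.

Emit:
carry_out([
  [[2,0,0,0,0,0,1],[0,0,0,0,0,0,0.4],[0,0,0,0,0,0,0.4],[0,0,0,0,0,0,0.4],[0,0,0,0,0,0,0.4],[0,0,0,0,0,0,0.4],[0,0,0,0,0,0,0.4],[0,0,0,0,0,0,0.4]],
])

```text
time: 7.93
ee_pos: [0.5888, -0.2509, 0.063]
eef_rot: [180.0, -0.0, 165.4]
force: [-0.4, 0.1, -0.4]
grip_width: 0.602
finger_force: 0.0
```

Emit:
carry_out([
  [[0,0,-10,0,0,0,0.4],[0,0,-20,0,0,0,0.4],[0,0,-25,0,0,0,0.4],[0,0,-25,0,0,0,0.4],[0,0,-25,0,0,0,0.4],[0,0,-25,0,0,0,0.4],[30,0,0,0,0,0,0.4],[30,0,0,0,0,0,0.4]],
])

```text
time: 8.6
ee_pos: [0.533, -0.2369, 0.1972]
eef_rot: [-179.9, 0.4, 165.4]
force: [-0.8, -0.1, -0.6]
grip_width: 0.602
finger_force: 0.0
```

Emit:
carry_out([
  [[30,0,0,0,0,0,0.4],[30,0,0,0,0,0,0.4],[30,0,0,0,0,0,0.4],[0,0,0,0,0,0,0.4],[0,0,0,0,0,0,0.4],[0,0,0,0,0,0,0.4],[0,0,0,0,0,0,0.4],[0,0,0,0,0,0,0.4]],
])

```text
time: 9.27
ee_pos: [0.4449, -0.2136, 0.1938]
eef_rot: [-180.0, 0.1, 165.4]
force: [0.3, 0.9, -0.2]
grip_width: 0.602
finger_force: 0.0
```

```bash
python3 - <<'E'
from h import *
c=bot.capture("scene"); save(c,"s2.png"); s=bot.sense(); print(s["ee_pos"],s["force"])
E
```

```text
[ 0.4447519  -0.213541    0.19355865] [-0.25381709 -0.06459525  0.13871279]
```

View pics/s2.png

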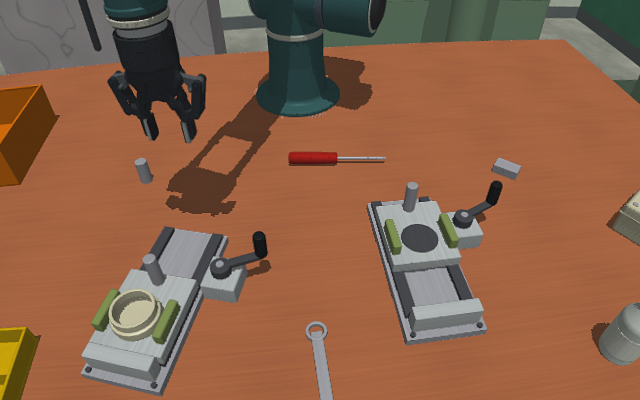

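The scene view shows the ring carriage up against its end stop (handle near (152,268), plate meeting the stop near (140,345)). The spare carriage is unmoved and the gripper is clear.

```bash
python3 -c "
from plant import bot
print(bot.sign_off())"
```

```text
the job is handed in; nothing more can be done
None
```

The carriage with the cream ring is home against its end stop and released; it ran freely, so I left its lever alone, did not touch the empty station, and handed the job in at about 9.3 s.

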